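# Push the open spice drawers home

### The job

Three small wooden drawers stand open side by side on the worktop. With the fingertips, push shut the two that can close, until they are fully home, and leave the one with the tall spice jar standing in it open as it is, because the jar is too tall to go in. Nothing is to be picked up: the squat pot in one of the drawers rides in upright, and the spice jar and the other things around stay where they are.

Things in the scene. Friction and masses are not known exactly. Their poses are not given: they have to be found in the camera images.
- plinth: Fixed wooden base, 156 deep, 336 wide, 12 thick; three fixed drawer units stand on it in a row, 108 from middle to middle, in any order, each 150 deep, 100 wide, 92 high (top 104 above the worktop), open in front. Origin: centre of its underside. x: level, the way drawers shut; y: along the row, left seen from the front; z up. The units' fronts lie at x = -75 mm.
- drawer_a (a joint): Drawer that holds the tall spice jar; stays open. Front panel 98 mm wide, 70 high, 8 thick, no handle; shut, it leaves a finger gap of about 20 mm below the unit's top. Value: metres it is pulled out; 0 = fully home, panel against the unit; at most 0.09. It slides easily (about 1.5 N).
- drawer_b (a joint): Drawer that holds the squat olive pot; to be shut. Front panel 98 mm wide, 70 high, 8 thick, no handle; shut, it leaves a finger gap of about 20 mm below the unit's top. Value: metres it is pulled out; 0 = fully home, panel against the unit; at most 0.09. It slides easily (about 1.5 N).
- drawer_c (a joint): Empty drawer; to be shut. Front panel 98 mm wide, 70 high, 8 thick, no handle; shut, it leaves a finger gap of about 20 mm below the unit's top. Value: metres it is pulled out; 0 = fully home, panel against the unit; at most 0.09. It slides easily (about 1.5 N).
- front_a (a point): Point on the outer face of drawer_a's front panel (the drawer with the tall spice jar), mid-width. The panel reaches 48 mm below it and 22 mm above it. x: level into the unit (the way it shuts); y: along the panel, left seen from the front; z up. Moves with the drawer.
- front_b (a point): Point on the outer face of drawer_b's front panel (the drawer with the olive pot), mid-width. The panel reaches 48 mm below it and 22 mm above it. x: level into the unit (the way it shuts); y: along the panel, left seen from the front; z up. Moves with the drawer.
- front_c (a point): Point on the outer face of drawer_c's front panel (the empty drawer), mid-width. The panel reaches 48 mm below it and 22 mm above it. x: level into the unit (the way it shuts); y: along the panel, left seen from the front; z up. Moves with the drawer.
- spice_jar_mid (a point): Centre (half-way up) of the tall spice jar with a dark brown cap, 41 mm across, 105 mm high, standing loose in drawer_a and sticking up 28 mm above the tops of the units. z: its own axis, up.
- olive_pot_mid (a point): Centre (half-way up) of the squat olive-coloured lidded pot, 53 mm across, 53 mm high, standing loose in drawer_b; it clears the opening of the unit by about 15 mm. z: its own axis, up.
- jam_jar: Bystander: jam jar with a green lid, 62 mm across, 86 mm high, loose on the worktop to the left of the drawers. Origin: centre of its underside.
- mug: Bystander: white mug, 83 mm across, 86 mm high, loose on the worktop to the left of the drawers. Origin: centre of its underside.
- pill_bottle: Bystander: small white bottle with a grey cap, 45 mm across, 78 mm high, loose on the worktop behind the drawers at the right. Origin: centre of its underside.
Things that resemble listed ones, but are neither listed nor needed, are in the scene too. Leave any red look-alike of the part that bears spice_jar_mid alone.

How it is judged (in metres and radians):
At the end, for the whole second after the job is handed in: Pot drawer and empty drawer fully home (within 4 mm), pot upright in its drawer; the spice jar's drawer within 10 mm of how it was found, the jar upright in it within 15 mm of its place; jam jar, mug and pill bottle within 20 mm of their places (value of joint each of drawer_b, drawer_c below 0.004 m and value of joint drawer_a above 0.045 m and distance of front_a from where it was at the start of the episode below 0.01 m and distance of spice_jar_mid from where it was at the start of the episode below 0.015 m and angle between each of spice_jar_mid, olive_pot_mid's own z axis and vertical below 0.2 rad and horizontal distance between olive_pot_mid and front_b below 0.12 m and height (world z) of olive_pot_mid below 0.068 m and distance of each of jam_jar, mug, pill_bottle from where it was at the start of the episode below 0.02 m); the robot touches nothing.
It fails at once if the arm or the body of the gripper, not the fingers, pushes on something with more than 10 N (contact force between the arm and anything else above 10 N).
It fails at once if the drawer with the tall spice jar is moved by more than 10 mm (distance of front_a from where it was at the start of the episode above 0.01 m).
It fails at once if the spice jar is moved, lifted or knocked by more than 15 mm (distance of spice_jar_mid from where it was at the start of the episode above 0.015 m).
It fails at once if the olive pot is lifted more than 15 mm or tipped by more than 0.4 rad (height (world z) of olive_pot_mid above 0.068 m or angle between olive_pot_mid's own z axis and vertical above 0.4 rad).
It fails at once if jam jar, mug or pill bottle is moved by more than 20 mm (distance of any of jam_jar, mug, pill_bottle from where it was at the start of the episode above 0.02 m).
It also fails if it takes over 45 s, if anything falls off the work surface, if the arm or the gripper's body presses on something with over 40 N, if the wrist force passes 120 N, or if a joint passes its speed limit or range.

### The arm

A 7-joint arm with a two-finger parallel gripper is mounted at the origin on a cart in front of the work surface, level with it; the furniture and walls round the work are solid. World frame = base frame: x ahead of the robot, y to its left, z up, the work surface at z = 0. Lengths are in m, angles in degrees, forces in N, time in s.
With the tool pointing down it reaches from about 0.4 to 0.75 m from the base axis. Payload 19.5 kg.
Tool frame: the origin (TCP) lies at the very end of the fingers, on their centre line; the grasp point (between the pads) lies 19 mm behind it; z points along the fingers, y is the direction in which the jaws open and shut (so a half turn about z gives the same grasp; the last joint's range is limited). The gripper opens to 85 mm and grips with 20 to 120 N. Pads are 22 mm wide; open, the fingers measure 114 mm over their backs; the gripper's body (76 mm by 85 mm) begins 54 mm behind the grasp point. The pads swing forward as they close: fully open they stand 13 mm farther back than shut.
Start: joints at [64.761, 40.479, -1.581, 85.061, 1.261, 54.483, -4.326], TCP at [0.223, -0.53, 0.231] pointing down, gripper open.
Joint ranges: [-155.06, 155.06], [-18.47, 123.98], [-90, 86.84], [0, 140.48], [-83.41, 263.41], [0, 116], [-161.91, 161.91]. Speed limits (degrees/s): [108.29, 108.29, 147.25, 147.25, 172.46, 172.46, 172.46].

### API

Orientations are given as [roll, pitch, yaw] about the fixed x, y, z axes, in that order (R = Rz(yaw) Ry(pitch) Rx(roll)).
In Python, from rig import r gives the robot as it stands.
- The arm moves only by the tool send_rows, never from a script. Its argument "moves" is a list of rows, each an object with "offset": the shift along the tool's x, y, z in units of 40 mm (1.0 is 40 mm), a list of three; "yaw": the turn about the tool's z in units of 6 degrees (1.0 is 6 degrees). In form: [{"offset": [dx, dy, dz], "yaw": yaw}, ...]. A call has 1 to 20 rows; each row shifts and turns the pose as measured when the row begins, along the tool's axes as they then stand; what a row does not reach is not made up. A row lasts 1/10 s, in which the tool goes at most 50 mm and 8.59 degrees, less where a joint would pass 70% of its speed; a pose out of reach is approached as far as the arm can. A call is refused whole if a number of a shift passes 1 or a number of a turn 1, either way. A call with a gripper value outside its range is refused whole. "gripper" is the opening, from 0 (shut) to 1 (fully open), set as the call begins (left out, the last holds). The fingers move at their own pace and stop on an object; "grip_force" is the grip in N (left out, the last holds). Time passes only in rows, so rows that do not move let the fingers close. It gives the time, the measured TCP pose, the force and the opening at its end, in the units of the state.
- r.get_state(): the state, without advancing time (a new reading comes with each control period).
- r.get_image(name): name is "scene" or "side" or "wrist"; returns a dict with "img" (480x640x3 uint8, blue, green, red), "z_map" (480x640 float32, m along the optical axis (not along the pixel's ray), 0 where there is no reading), "mtx" (3x3 intrinsics, pixels), "rvec" (rotation vector, rad) and "tvec" (3), from world to camera coordinates, as OpenCV has them. Camera axes: x right, y down, z forward; pixel columns grow to the right and rows downward; lengths in m; the calibration is good to about 2 mm. A picture is of the moment at which its call begins.
- r.close_job(): hands the job in, once; it reports no verdict.
The state is a dict: "clock": time; "joint_pos": joint angles; "joint_vel": joint speeds; "joint_efforts": joint torques, N m; "ee_pos": TCP position; "tcp_rot": TCP orientation; "force": force on the tool from outside, world axes, zero at the start; "torque": the same for the moment, N m; "grip_width": finger opening in m.
Only numpy, scipy, OpenCV 4.12 (cv2) and the standard library are available. Lean on these libraries where they do the work, as an engineer would, in place of code of your own. Each camera call takes 0.05 s, during which the arm holds its last target. There are 200 camera calls.

## Working session

There is one attempt and no reset: what is moved stays moved. The work goes in short steps, Python scripts to look and compute and a tool call to move; the robot and the scene stay as the last step left them, time stands still between calls to the robot, and variables do not carry over. Pictures are saved under pics/ and viewed, about 8 in all and at most 12, crops included, and the job is handed in when it is done.

Besides the shell and the picture viewer there is one more tool, called after "Emit:" as name([rows], argument=value, ...), one row to a line, values as JSON. send_rows: Moves the arm, as the interface text tells. Its arguments: {"type":"object","properties":{"moves":{"type":"array","items":{"type":"object","properties":{"offset":{"type":"array","items":{"type":"number"}},"yaw":{"type":"number"}}}},"gripper":{"type":"number"},"grip_force":{"type":"number"}},"required":["moves"]}

```bash
ls; mkdir -p pics; cat > h.py <<'E'
import numpy as np,cv2
from rig import r
def world(d):
    z=d['z_map'];h,w=z.shape;K=d['mtx'];R=cv2.Rodrigues(np.array(d['rvec'],float))[0]
    u,v=np.meshgrid(np.arange(w),np.arange(h))
    P=np.stack([(u-K[0,2])/K[0,0]*z,(v-K[1,2])/K[1,1]*z,z],-1)
    return (P-np.array(d['tvec'],float).ravel())@R
E
python3 - <<'E'
from h import *
for n in('scene','side'):
    d=r.get_image(n);cv2.imwrite(f'pics/{n}0.png',d['img']);np.savez(f'{n}0.npz',**d)
s=r.get_state();print({k:np.round(s[k],3) for k in('clock','ee_pos','tcp_rot','force','grip_width')})
E
```

```text
pics
{'clock': np.float64(0.1), 'ee_pos': array([ 0.223, -0.53 ,  0.231]), 'tcp_rot': array([-1.79943e+02,  1.00000e-03,  2.28510e+01]), 'force': array([ 0.481,  0.387, -0.253]), 'grip_width': np.float64(0.085)}
```

View pics/scene0.png

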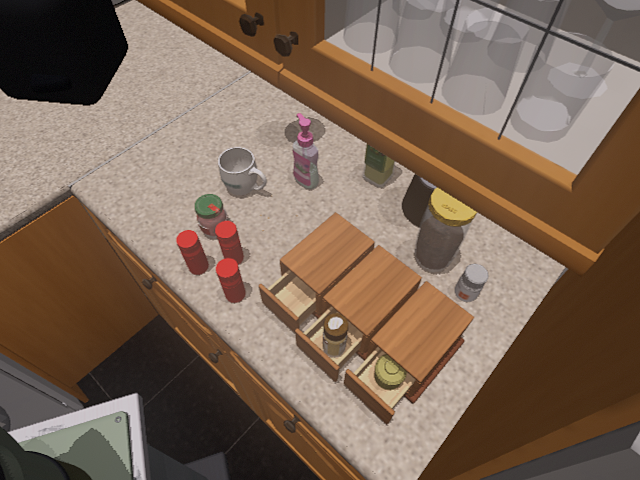

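View pics/side0.png

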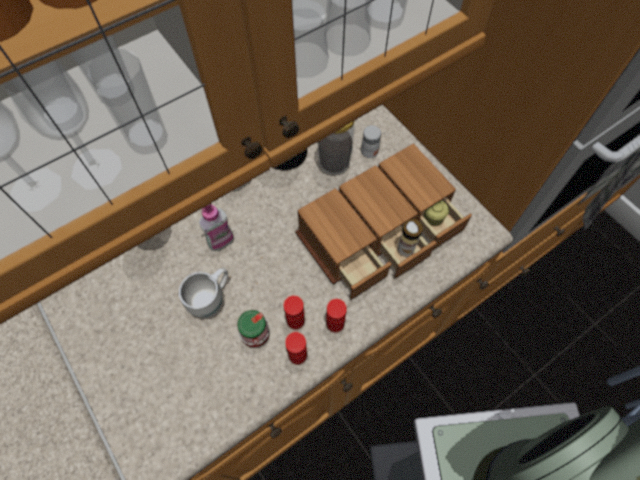

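The scene view shows the empty drawer at left (front about 285,305), the jar drawer in the middle (about 325,350) and the pot drawer at right (about 370,395). The side view agrees. Next I'll measure from the depth map.

```bash
python3 - <<'E'
from h import *
for n in('scene','side'):
    d=dict(np.load(f'{n}0.npz'));W=world(d);z=W[...,2];hsv=cv2.cvtColor(d['img'],cv2.COLOR_BGR2HSV)
    print(n,'cam',np.round(-cv2.Rodrigues(d['rvec'])[0].T@d['tvec'].ravel(),2))
    roi=np.zeros(z.shape,bool)
    if n=='scene': roi[210:430,250:480]=1
    else: roi[140:300,290:475]=1
    ok=roi&(d['z_map']>0)
    for nm,lo,hi in(('top',.098,.110),('panel',.079,.090)):
        m=(ok&(z>lo)&(z<hi)).astype(np.uint8)
        k,l,st,_=cv2.connectedComponentsWithStats(m)
        for i in range(1,k):
            if st[i,4]<25: continue
            p=W[l==i];b=cv2.minAreaRect((p[:,:2]*1000).astype(np.float32))
            print(nm,st[i],'z',np.round(np.median(p[:,2]),3),'c',np.round(b[0],0),'sz',np.round(b[1],0),'ang',round(b[2],1))
    for nm,(u,v) in ({'jar':(335,325),'pot':(390,368),'red':(230,270),'jam':(209,203)} if n=='scene' else {'jar':(411,229),'pot':(437,207),'red':(336,308),'jam':(252,322)}).items(): print(nm,np.round(W[v,u],3))
    q=W[(d['z_map']>0)&(z>.25)&(W[...,0]>0)]
    q=q[q[:,0]>.2];print('overhead min z,x',np.round(np.percentile(q,1,axis=0),2))
E
```

```text
scene cam [ 0.38 -0.14  0.8 ]
top [ 279  212   95   84 3911] z 0.104 c [533. 274.] sz [151. 101.] ang 28.2
top [419 223  44  28 178] z 0.104 c [736. 234.] sz [37. 84.] ang 44.0
top [ 323  245   98   92 4519] z 0.104 c [585. 179.] sz [151. 101.] ang 28.1
top [ 371  281  103  102 5291] z 0.104 c [636.  84.] sz [151. 100.] ang 28.3
top [322 332  25  13  68] z 0.103 c [491. 112.] sz [17. 40.] ang 64.3
panel [417 232  43  24 148] z 0.084 c [736. 233.] sz [34. 83.] ang 45.4
panel [315 246  59  55 155] z 0.085 c [557. 230.] sz [150.   9.] ang 25.5
panel [362 283  58  58 101] z 0.085 c [606. 137.] sz [149.   8.] ang 28.3
panel [258 284  40  38 229] z 0.082 c [422. 213.] sz [ 8. 96.] ang 28.3
panel [294 329  45  42 277] z 0.082 c [461. 112.] sz [ 8. 98.] ang 28.4
panel [323 340  23   9  52] z 0.086 c [491. 108.] sz [12. 36.] ang 69.0
panel [385 360  13  15  77] z 0.08 c [568.  45.] sz [19. 19.] ang 31.3
panel [345 369  50  47 319] z 0.082 c [519.  20.] sz [ 9. 97.] ang 28.4
jar [0.496 0.121 0.132]
pot [0.565 0.044 0.08 ]
red [0.357 0.285 0.106]
jam [0.347 0.46  0.088]
overhead min z,x [ 0.4  
[... 633 characters left out ...]
147  36  14 102] z 0.084 c [723. 256.] sz [81. 34.] ang 87.2
panel [338 190  44  53 104] z 0.085 c [559. 224.] sz [149.   9.] ang 30.8
panel [432 203  10   9  39] z 0.08 c [567.  51.] sz [15. 23.] ang 46.2
panel [297 214  43  55  92] z 0.085 c [509. 316.] sz [149.   8.] ang 29.0
panel [436 214  36  24 139] z 0.082 c [517.  23.] sz [ 9. 99.] ang 28.2
panel [400 240  18   8  42] z 0.084 c [480. 129.] sz [36. 13.] ang 71.7
panel [398 241  38  26 156] z 0.082 c [459. 114.] sz [ 8. 97.] ang 28.4
panel [351 262  40  28 171] z 0.082 c [419. 216.] sz [ 9. 97.] ang 28.0
jar [0.492 0.128 0.132]
pot [0.565 0.049 0.081]
red [0.349 0.295 0.106]
jam [0.344 0.459 0.085]
overhead min z,x [ 0.31 -0.21  0.27]
```

```bash
python3 - <<'E'
from h import *
a=np.radians(28.3);s=np.array([np.cos(a),np.sin(a)]);l=np.array([-s[1],s[0]])
for n in('scene','side'):
    d=dict(np.load(f'{n}0.npz'));W=world(d);ok=d['z_map']>0;U=(W[...,:2]@s);V=W[...,:2]@l;z=W[...,2]
    for lo,hi in((.15,.3),(.3,.45),(.45,.8)):
        m=ok&(z>lo)&(z<hi)&(W[...,0]>.15);print(n,lo,m.sum())
        for v0 in np.arange(-.7,.5,.1):
            q=m&(V>v0)&(V<v0+.1)
            if q.sum()>20:print('  V%.1f'%v0,'U pct1 %.2f'%np.percentile(U[q],1),end='')
        print()
T=np.array([.223,-.53]);th=np.radians(22.85)
print('start UV',T@s,T@l)
for k,c,p in(('empty',(.5325,.275),(.420,.215)),('jar',(.584,.18),(.460,.113)),('pot',(.635,.085),(.518,.0215))):
    c=np.array(c);p=np.array(p);print(k,'unit UV',c@s,c@l,'panel outer U',p@s-.004,'V',p@l,'open',c@s-.083-(p@s-.004))
E
```

```text
scene 0.15 7394
  V-0.4 U pct1 0.41  V-0.2 U pct1 0.74  V0.1 U pct1 0.74  V0.2 U pct1 0.74
scene 0.3 41083
  V-0.4 U pct1 0.40  V-0.3 U pct1 0.63  V-0.2 U pct1 0.62  V-0.1 U pct1 0.62  V-0.0 U pct1 0.62  V0.1 U pct1 0.61  V0.2 U pct1 0.61  V0.3 U pct1 0.61  V0.4 U pct1 0.61
scene 0.45 59802
  V-0.4 U pct1 0.39  V-0.3 U pct1 0.63  V-0.2 U pct1 0.63  V-0.1 U pct1 0.63  V-0.0 U pct1 0.60  V0.1 U pct1 0.59  V0.2 U pct1 0.62
side 0.15 10670
  V-0.7 U pct1 0.36  V-0.6 U pct1 0.33  V-0.5 U pct1 0.34  V-0.4 U pct1 0.39  V-0.2 U pct1 0.74
side 0.3 49444
  V-0.6 U pct1 0.39  V-0.5 U pct1 0.39  V-0.4 U pct1 0.39  V-0.3 U pct1 0.63  V-0.2 U pct1 0.62  V-0.1 U pct1 0.62  V-0.0 U pct1 0.62  V0.1 U pct1 0.61  V0.2 U pct1 0.61  V0.3 U pct1 0.61  V0.4 U pct1 0.61
side 0.45 60622
  V-0.5 U pct1 0.39  V-0.4 U pct1 0.39  V-0.3 U pct1 0.63  V-0.2 U pct1 0.63  V-0.1 U pct1 0.62  V-0.0 U pct1 0.60  V0.1 U pct1 0.60  V0.2 U pct1 0.62  V0.3 U pct1 0.61  V0.4 U pct1 0.61
start UV -0.054920300962428524 -0.5723746679773628
empty unit UV 0.5992284482315857 -0.010320699102569825 panel outer U 0.46772945341897804 V -0.009814416795319008 open 0.04849899481260772
jar unit UV 0.5995346520778315 -0.11838159045186675 panel outer U 0.4545915502365387 V -0.1185866352151382 open 0.06194310184129287
pot unit UV 0.5994006172473229 -0.22620543769664012 panel outer U 0.46228016561225893 V -0.22664742918595926 open 0.05412045163506396
```

Drawers are open by 48, 62 and 54 mm, panels are at z 0.082, and the shut direction is yaw 28.3°, all matching the given sizes. I'll approach the pot drawer first with the fingers shut.

Emit:
send_rows([
  {"offset": [0, 0, 0], "yaw": -0.91},
  {"offset": [0.83, -0.67, 0], "yaw": 0},
  {"offset": [0.83, -0.67, 0], "yaw": 0},
  {"offset": [0.83, -0.67, 0], "yaw": 0},
  {"offset": [0.83, -0.67, 0], "yaw": 0},
  {"offset": [0.83, -0.67, 0], "yaw": 0},
  {"offset": [0.83, -0.67, 0], "yaw": 0},
  {"offset": [0.83, -0.67, 0], "yaw": 0},
  {"offset": [0.83, -0.67, 0], "yaw": 0},
  {"offset": [0.83, -0.67, 0], "yaw": 0},
], gripper=0)

```text
clock: 1.1
ee_pos: [0.3721, -0.1656, 0.2287]
tcp_rot: [-179.8, 0.1, 28.0]
force: [2.0, 0.0, 0.6]
grip_width: 0.0004
```

```bash
cat > uv.py <<'E'
from h import *
a=np.radians(28.3);s=np.array([np.cos(a),np.sin(a)]);l=np.array([-s[1],s[0]])
st=r.get_state();p=np.array(st['ee_pos']);print('U %.3f V %.3f z %.3f'%(p[:2]@s,p[:2]@l,p[2]),'yaw',np.round(st['tcp_rot'],1),'F',np.round(st['force'],1),'t',round(float(st['clock']),2),'gw',st['grip_width'])
E
python3 uv.py
```

```text
U 0.249 V -0.322 z 0.229 yaw [-1.798e+02  1.000e-01  2.800e+01] F [2.  0.  0.6] t 1.1 gw 0.0003577573289155201
```

Emit:
send_rows([
  {"offset": [0.9, -0.6, 0], "yaw": 0},
  {"offset": [0.9, -0.6, 0], "yaw": 0},
  {"offset": [0.9, -0.6, 0], "yaw": 0},
  {"offset": [0.9, -0.6, 0], "yaw": 0},
  {"offset": [0, 0, 0.8], "yaw": 0},
  {"offset": [0, 0, 0.8], "yaw": 0},
  {"offset": [0, 0, 0.8], "yaw": 0},
  {"offset": [0, 0, 0.8], "yaw": 0},
  {"offset": [0, 0, 0.8], "yaw": 0},
  {"offset": [0, 0, 0], "yaw": 0},
])

```text
clock: 2.1
ee_pos: [0.4579, 0.0022, 0.0629]
tcp_rot: [-179.8, -0.1, 28.7]
force: [-0.6, -0.0, -0.1]
grip_width: 0.0
```

```bash
python3 uv.py; python3 - <<'E'
from h import *
cv2.imwrite('pics/s1.png',r.get_image('scene')['img'])
E
```

```text
U 0.404 V -0.215 z 0.063 yaw [-1.798e+02 -1.000e-01  2.870e+01] F [-0.6 -0.  -0.1] t 2.1 gw 4.7872871048094074e-06
```

View pics/s1.png

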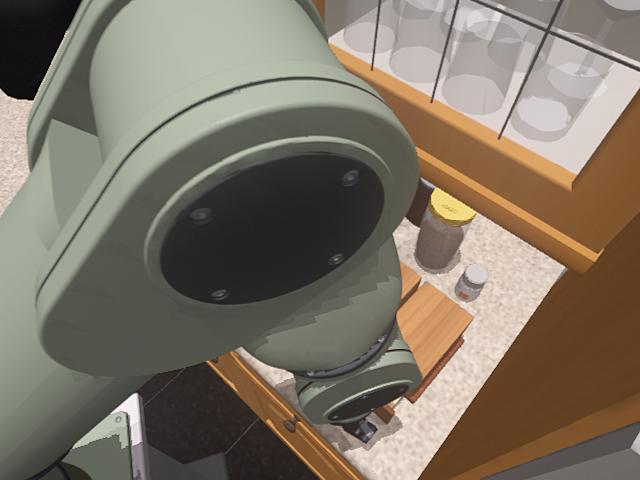

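The arm's wrist hides the drawer (gripper at about 365,430), and the gripper is in front of the pot drawer. I'll shift 10 mm right, then push gently.

Emit:
send_rows([
  {"offset": [0.3, 0.25, 0.05], "yaw": 0},
  {"offset": [0.4, 0, 0], "yaw": 0},
  {"offset": [0.25, 0, 0], "yaw": 0},
  {"offset": [0.2, 0, 0], "yaw": 0},
  {"offset": [0.2, 0, 0], "yaw": 0},
  {"offset": [0.2, 0, 0], "yaw": 0},
  {"offset": [0.2, 0, 0], "yaw": 0},
  {"offset": [0.2, 0, 0], "yaw": 0},
])

```text
clock: 2.95
ee_pos: [0.536, 0.0311, 0.0726]
tcp_rot: [-179.9, -0.4, 28.6]
force: [-1.2, -1.3, -2.1]
grip_width: -0.0002
```

```bash
python3 uv.py
```

```text
U 0.487 V -0.227 z 0.073 yaw [-179.9   -0.4   28.6] F [-1.2 -1.3 -2.1] t 2.95 gw -0.00019848182230429998
```

Emit:
send_rows([
  {"offset": [0.12, 0, 0.08], "yaw": 0},
  {"offset": [0.12, 0, 0.08], "yaw": 0},
  {"offset": [0.12, 0, 0.06], "yaw": 0},
  {"offset": [0.12, 0, 0.04], "yaw": 0},
])

```text
clock: 3.35
ee_pos: [0.5536, 0.0406, 0.0614]
tcp_rot: [-179.9, -0.2, 28.5]
force: [-35.1, -18.7, 26.6]
grip_width: -0.0004
```

```bash
python3 uv.py
```

```text
U 0.507 V -0.227 z 0.061 yaw [-179.9   -0.2   28.5] F [-35.1 -18.7  26.6] t 3.35 gw -0.0004212357568973077
```

Hard stop reached at U 0.507, where 0.505 was expected, so the pot drawer is home. I'll back off, lift and cross to the empty drawer.

Emit:
send_rows([
  {"offset": [-0.3, 0, 0], "yaw": 0},
  {"offset": [-0.9, 0, 0], "yaw": 0},
  {"offset": [-0.9, 0, 0], "yaw": 0},
  {"offset": [-0.9, 0, 0], "yaw": 0},
  {"offset": [0, 0, -0.9], "yaw": 0},
  {"offset": [0, 0, -0.9], "yaw": 0},
  {"offset": [0, 0, -0.9], "yaw": 0},
  {"offset": [0, 0, -0.9], "yaw": 0},
  {"offset": [0, -0.9, 0], "yaw": 0},
  {"offset": [0, -0.9, 0], "yaw": 0},
  {"offset": [0, -0.9, 0], "yaw": 0},
  {"offset": [0, -0.9, 0], "yaw": 0},
  {"offset": [0, -0.9, 0], "yaw": 0},
  {"offset": [0, 0, 0], "yaw": 0},
])

```text
clock: 4.75
ee_pos: [0.3594, 0.1463, 0.2097]
tcp_rot: [-180.0, -0.7, 28.4]
force: [0.6, 0.6, 0.2]
grip_width: 0.0
```

```bash
python3 uv.py
```

```text
U 0.386 V -0.042 z 0.210 yaw [-180.    -0.7   28.4] F [0.6 0.6 0.2] t 4.75 gw 2.428258699013415e-05
```

Now 30 mm more to the left, then down.

Emit:
send_rows([
  {"offset": [0, -0.7, 0], "yaw": 0},
  {"offset": [0, 0, 0.9], "yaw": 0},
  {"offset": [0, 0, 0.9], "yaw": 0},
  {"offset": [0, 0, 0.9], "yaw": 0},
  {"offset": [0, 0, 0.9], "yaw": 0},
  {"offset": [0, 0, 0], "yaw": 0},
])

```text
clock: 5.35
ee_pos: [0.3515, 0.1768, 0.0643]
tcp_rot: [-179.9, -0.6, 28.6]
force: [0.4, -0.4, -0.1]
grip_width: 0.0001
```

```bash
python3 uv.py; python3 - <<'E'
from h import *
cv2.imwrite('pics/d1.png',r.get_image('side')['img'])
E
```

```text
U 0.393 V -0.011 z 0.064 yaw [-179.9   -0.6   28.6] F [ 0.4 -0.4 -0.1] t 5.35 gw 6.097387316004865e-05
```

View pics/d1.png

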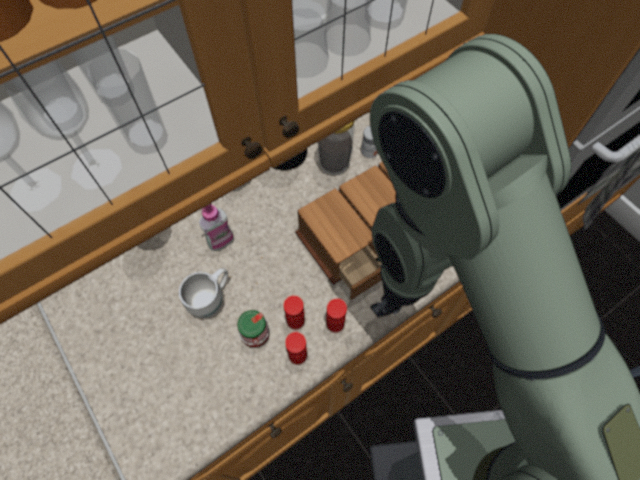

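The gripper (about 385,300) stands in front of the empty drawer, clear of the red tins, which are about 45 px to the left. Push.

Emit:
send_rows([
  {"offset": [0.5, 0, 0], "yaw": 0},
  {"offset": [0.5, 0, 0.05], "yaw": 0},
  {"offset": [0.3, 0, 0.05], "yaw": 0},
  {"offset": [0.2, 0, 0.05], "yaw": 0},
  {"offset": [0.2, 0, 0.05], "yaw": 0},
  {"offset": [0.2, 0, 0.05], "yaw": 0},
  {"offset": [0.2, 0, 0.05], "yaw": 0},
  {"offset": [0.2, 0, 0.05], "yaw": 0},
])

```text
clock: 6.2
ee_pos: [0.4478, 0.2266, 0.0683]
tcp_rot: [179.9, -3.0, 28.5]
force: [-1.9, -1.5, 1.9]
grip_width: -0.0001
```

```bash
python3 uv.py
```

```text
U 0.502 V -0.013 z 0.068 yaw [179.9  -3.   28.5] F [-1.9 -1.5  1.9] t 6.2 gw -8.446500989120466e-05
```

Emit:
send_rows([
  {"offset": [0.12, 0, 0.05], "yaw": 0},
  {"offset": [0.12, 0, 0.05], "yaw": 0},
  {"offset": [0.12, 0, 0.03], "yaw": 0},
])

```text
clock: 6.5
ee_pos: [0.4522, 0.2288, 0.0624]
tcp_rot: [179.9, -1.6, 28.5]
force: [-29.6, -14.9, 22.5]
grip_width: -0.0001
```

```bash
python3 uv.py
```

```text
U 0.507 V -0.013 z 0.062 yaw [179.9  -1.6  28.5] F [-29.6 -14.9  22.5] t 6.5 gw -0.00011522326372030261
```

Home at the same U of 0.507. I'll retract, lift and clear away to the right, so the cameras can see.

Emit:
send_rows([
  {"offset": [-0.3, 0, 0], "yaw": 0},
  {"offset": [-0.9, 0, 0], "yaw": 0},
  {"offset": [-0.9, 0, 0], "yaw": 0},
  {"offset": [-0.9, 0, 0], "yaw": 0},
  {"offset": [0, 0, -0.9], "yaw": 0},
  {"offset": [0, 0, -0.9], "yaw": 0},
  {"offset": [0, 0, -0.9], "yaw": 0},
  {"offset": [0, 0, -0.9], "yaw": 0},
  {"offset": [-0.4, 0.9, 0], "yaw": 0},
  {"offset": [-0.4, 0.9, 0], "yaw": 0},
  {"offset": [-0.4, 0.9, 0], "yaw": 0},
  {"offset": [-0.4, 0.9, 0], "yaw": 0},
  {"offset": [-0.4, 0.9, 0], "yaw": 0},
  {"offset": [-0.4, 0.9, 0], "yaw": 0},
  {"offset": [-0.4, 0.9, 0], "yaw": 0},
  {"offset": [-0.4, 0.9, 0], "yaw": 0},
  {"offset": [-0.4, 0.9, 0], "yaw": 0},
  {"offset": [-0.4, 0.9, 0], "yaw": 0},
  {"offset": [-0.4, 0.9, 0], "yaw": 0},
  {"offset": [0, 0, 0], "yaw": 0},
])

```text
clock: 8.5
ee_pos: [0.3905, -0.2773, 0.2147]
tcp_rot: [179.6, -1.0, 28.8]
force: [-0.2, 1.2, -1.0]
grip_width: -0.0003
```

```bash
python3 uv.py; python3 - <<'E'
from h import *
d=r.get_image('scene');cv2.imwrite('pics/s2.png',d['img'])
e=r.get_image('side');cv2.imwrite('pics/d2.png',e['img'])
np.savez('scene2.npz',**d);np.savez('side2.npz',**e)
E
```

```text
U 0.212 V -0.429 z 0.215 yaw [179.6  -1.   28.8] F [-0.2  1.2 -1. ] t 8.5 gw -0.0003059167776221018
```

View pics/s2.png

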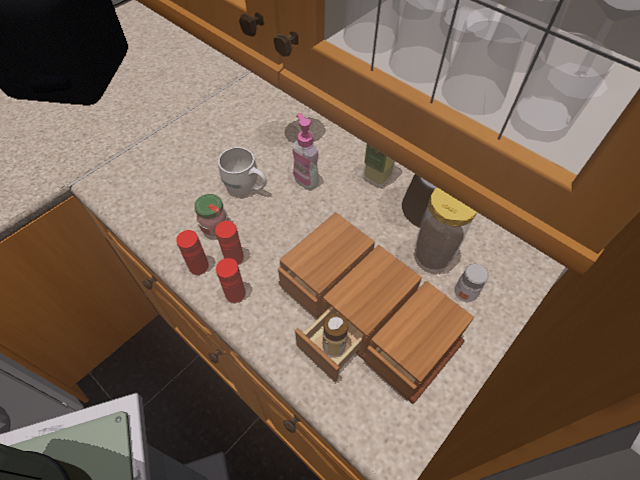

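Both drawers are shut (fronts at about 300,290 and 395,380), and the jar drawer is unchanged (jar at 335,328). One numeric check on rebound before I hand in.

```bash
python3 - <<'E'
from h import *
a=np.radians(28.3);s=np.array([np.cos(a),np.sin(a)]);l=np.array([-s[1],s[0]])
for n in('scene2','side2'):
    d=dict(np.load(n+'.npz'));W=world(d);U=W[...,:2]@s;V=W[...,:2]@l;z=W[...,2]
    for k,v in(('empty',-.01),('jar',-.1185),('pot',-.2265)):
        m=(d['z_map']>0)&(abs(V-v)<.04)&(z>.08)&(z<.088)&(U>.43)&(U<.54)
        # outer edge of panel top vs home 0.5165
        q=U[m]; print(n,k,m.sum(),'outer U %.4f open %.4f'%(np.percentile(q,3),.5165-np.percentile(q,3)) if m.sum()>5 else '')
a0=np.load('scene0.npz')['img'].astype(int);a1=np.load('scene2.npz')['img'].astype(int)
D=abs(a0-a1).max(2)>40
for k,(x,y) in {'jar':(335,332),'jam':(210,215),'mug':(240,172),'pill':(471,282)}.items(): print(k,D[y-20:y+20,x-17:x+17].sum())
E
```

```text
scene2 empty 167 outer U 0.5166 open -0.0001
scene2 jar 248 outer U 0.4549 open 0.0616
scene2 pot 228 outer U 0.5172 open -0.0007
side2 empty 113 outer U 0.5160 open 0.0005
side2 jar 138 outer U 0.4543 open 0.0622
side2 pot 94 outer U 0.5159 open 0.0006
jar 0
jam 0
mug 0
pill 0
```

```bash
python3 -c "
from rig import r
print(r.close_job())"
```

```text
the job is handed in; nothing more can be done
None
```

I pushed the pot drawer and then the empty drawer shut with closed fingertips, each until it hit its stop at about 40 N. I then backed the arm well clear and handed the job in. It took about 8.6 s of the 45 s allowed.

- **Drawers:** in both camera views the two shut drawers measure within 1 mm of home. The spice jar's drawer is still 62 mm open, as I found it.
- **Bystanders:** the image areas around the spice jar, jam jar, mug and pill bottle show no change from the start.
- **Not seen:** the olive pot is hidden inside its shut drawer, so I could not check that it is upright. The drawer slid with only a few newtons until the final stop.

No checks failed or disagreed.

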